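# Free the sprung tensioner of a hammer-voicing jig and hold it back

### The arm

A 6-joint arm with a two-finger parallel gripper is mounted at the origin on the work surface. World frame = base frame: x ahead of the robot, y to its left, z up, the work surface at z = 0. Lengths are in m, angles in degrees, forces in N, time in s.
With the tool pointing down it reaches from about 0.3 to 0.75 m from the base axis. Payload 8.5 kg.
Tool frame: the origin (TCP) lies on the centre line of the jaws, within the pads' length; the fingertips stand 17 mm ahead of it and the grasp point (between the pads) lies 2 mm behind it; z points along the fingers, y is the direction in which the jaws open and shut (so a half turn about z gives the same grasp; the last joint's range is limited). The gripper opens to 85 mm and grips with 20 to 120 N. Pads are 22 mm wide; open, the fingers measure 114 mm over their backs; the gripper's body (76 mm by 85 mm) begins 54 mm behind the grasp point. The pads swing forward as they close: fully open they stand 13 mm farther back than shut.
Start: joints at [57.909, 21.807, 74.336, -0, 83.858, -12.336], TCP at [0.186, 0.518, 0.248] pointing down, gripper open.
Joint ranges: [-178.18, 178.18], [-50.72, 133.34], [12.68, 142.11], [-81.47, 261.47], [9.98, 163.14], [-165.26, 165.26]. Speed limits (degrees/s): [136.94, 136.94, 180, 180, 180, 180].

### API

Orientations are given as a 3x3 rotation matrix whose columns are the frame's x, y, z axes.
In Python, from rig import env, imaging, close_job gives the robot as it stands.
- The arm moves only by the tool step_arm, never from a script. Its argument "steps" is one flat list of numbers, 7 for each row, row after row: the opening, from 0 (shut) to 1 (fully open), then the shift along the tool's x, y, z as a fraction of full scale, then the turn, a rotation vector about the tool's x, y, z as a fraction of full scale. A call has 1 to 10 rows; each row is the pose to reach, as a shift and turn from the pose commanded when the call began, along the tool's axes at that moment; what a row does not reach only later rows make up. Full scale, the value 1, is 0.3 m for a shift and 45 degrees for a turn. A row lasts 1/10 s, in which the tool goes at most 50 mm and 8.59 degrees, less where a joint would pass 70% of its speed; a pose out of reach is approached as far as the arm can. A call with a number of a shift or a turn outside -1 to 1 is refused whole. A call with a gripper value outside its range is refused whole. The fingers move at their own pace and stop on an object; "grip_force" is the grip in N (left out, the last holds). Time passes only in rows, so rows that repeat a pose let the fingers close. It gives the time, the measured TCP pose, the force and the opening at its end, in the units of the state.
- env.observe(): the state, without advancing time (a new reading comes with each control period).
- imaging.get_image(name): name is "scene" or "top" or "wrist"; returns (picture, depth): 420x560x3 uint8, blue, green, red; 420x560 float32, m along the optical axis (not along the pixel's ray), 0 where there is no reading.
- imaging.get_calibration(name): a dict with "camera_matrix" (3x3 intrinsics, pixels), "k1" (the pictures are not rectified: a ray, as slopes to the right and down, at radius r is drawn at 1 + k1 r^2 times it, then the intrinsics apply), "world_from_camera" (4x4, takes a point from camera to world coordinates). Camera axes: x right, y down, z forward; pixel columns grow to the right and rows downward; lengths in m; the calibration is good to about 2 mm. A picture is of the moment at which its call begins: read the wrist's pose just before it. get_calibration takes no time and is no camera call; for the wrist camera it gives the pose at the moment of the call.
- close_job(): hands the job in, once; it reports no verdict.
Trained networks look in the newest picture that a camera, given by its name, has taken for a name from the list of things; names that differ only in an ending like _2 or _b are one class to them, and where a whole thing is asked for, a point or a joint stands for the part that bears it (a point fixed in the world has none). Each returns a list of dicts, best first, with "score" (0 to 1); they miss things now and then, are a little off and sometimes report something else, mostly with a low value. They report only what shows in the picture. A call takes as long as a camera call. They do not tell look-alikes from the thing itself.
- imaging.spot_in(camera, target): "pixel" ([column, row] in pixels, amid what is visible of it).
- imaging.regions_of(camera, target): "mask" (420x560 bool, what is visible of it) and "pixel" ([column, row] in pixels, amid what is visible of it).
- imaging.pinpoint(camera, target): "pixel" ([column, row] in pixels: a listed point, or the origin of a listed thing).
The state is a dict: "time_s": time; "q": joint angles; "qvel": joint speeds; "joint_efforts": joint torques, N m; "position": TCP position; "tool_rot": TCP orientation; "ft_force": force on the tool from outside, world axes, zero at the start; "wrist_torque": the same for the moment, N m; "grip_width": finger opening in m.
Only numpy, scipy, OpenCV 4.12 (cv2) and the standard library are available. Lean on these libraries where they do the work, as an engineer would, in place of code of your own. Each camera call takes 0.05 s, during which the arm holds its last target.

### The job

Slide the brass gauge plate up out of the slot in the jig, where it blocks the sprung tensioner, and stand it in the trough of the oak gauge rest. Then push the red tensioner paddle back, past its ratchet click and fully home against its stop, and finish while still holding it pressed there so that a hammer can be loaded. Leave the tuning fork, the two damper blocks and the jar where they are.

Things in the scene. Friction and masses are not known exactly. Their poses are not given: they have to be found in the camera images.
- jig: fixed voicing jig, oak base 210 x 100 x 20 mm, running from its x = -100 to +110 mm. Origin under the base on its centre line; x is the way the tensioner is pushed back, within 0.4 rad of straight away from the robot; z up. From -x to +x: red paddle, steel rod, slotted holder with the gauge, brass spring tube (top at z = 60 mm) ending in a walnut block.
- pawl_pivot (a point): pivot of the small brass ratchet pawl, at jig (-66, 42, 34) mm, axes as the jig; the pawl reaches in from there to jig (-20, 25, 34) mm; nothing of it or its steel post stands above z = 41 mm
- slot (a point): middle of the mouth of the slotted holder, at jig (12, 0, 60) mm, axes as the jig. The holder is two walnut posts, tops 60 mm above the slate, outer faces at y = +-46 mm, each with an upright groove 11 mm wide (x), open at the top, 40 mm deep down to the oak base; 44 mm between the posts is open for the rod.
- gauge: loose brass plate, 8 mm thick (x), 60 wide (y), 80 tall (z), about 0.3 kg, dark scribed lines; origin at the centre of its bottom edge. It starts upright in the holder, bottom 20 and top 100 mm above the slate, axes along the jig's, 1.5 mm of play, upper 40 mm clear of the posts; the paddle's back is 54 mm in front of it. In the slot it stops the rod (z = 46 mm) after 6 to 8 mm of travel.
- rest: fixed oak gauge rest, 46 x 88 x 45 mm, origin under its centre, z up. In its top is a trough 18 mm wide (x), 70 mm long (y) and 35 mm deep, floor at z = 10 mm; the gauge stands in it on its bottom edge, its 60 mm width along the trough, and may lean. Its top is then 90 mm above the slate.
- trough (a point): centre of the mouth of the rest's trough, 45 mm above the slate, axes as the rest
- paddle (a point): red paddle of the tensioner: upright plate 14 mm thick (x), 50 wide (y), from z = 29 to 75 mm above the slate. Origin at the middle of its front face (at -x, towards the robot; pushed to +x), 52 mm above the slate, axes as the jig. At jig x = -60 mm when forward; moves along jig x. The oak base (top z = 20 mm) runs 40 mm out in front of it, clear.
- tensioner (a joint): travel of the tensioner along jig x, in m: 0 forward (start), 0.040 fully home on its hard stop. A spring pushes it forward with 6 N at 0, rising to 14 N at 0.040; the ratchet tooth adds up to about 4 N. At about 0.028 the pawl clicks in behind the tooth; let go after that, it comes back only to there. From 0.034 it counts as home.
- fork: bystander: steel tuning fork lying flat, 135 x 22 x 6 mm, origin under its middle, length along x
- damper0: bystander: walnut damper block with an ivory-coloured top, 50 x 32 x 30 mm, origin under its centre
- damper1: bystander: a second block like damper0
- jar: bystander: squat amber jar with screw cap, 68 mm across, 55 mm tall, origin under its centre
Things that resemble listed ones, but are neither listed nor needed, are in the scene too. There is more than one size of the gauge; the one meant has the size given above.

How it is judged:
By the outcome, as a careful person would: the job done as asked, in the order asked, and still so for the second after the job is handed in, while the arm keeps its last pose, push and grip.
It also fails if it takes over 48 s, if anything falls off the work surface, if the arm or the gripper's body presses on something with over 40 N, if the wrist force passes 120 N, or if a joint passes its speed limit or range.

## Working session

There is one attempt and no reset: what is moved stays moved. The work goes in short steps, Python scripts to look and compute and a tool call to move; the robot and the scene stay as the last step left them, time stands still between calls to the robot, and variables do not carry over. Pictures are saved under pics/ and viewed, and the job is handed in when it is done.

Besides the shell and the picture viewer there is one more tool, called after "Call:" in YAML: its name, and indented under it one key for each argument. step_arm: Moves the arm, as the interface text tells. Shift numbers are shares of 0.3 m and turn numbers shares of 45 degrees, none past 1 either way. Its arguments: {"type":"object","properties":{"steps":{"type":"array","items":{"type":"number"}},"grip_force":{"type":"number"}},"required":["steps"]}

```bash
ls; mkdir -p pics; python3 - <<'E'
from rig import env, imaging
import cv2
s=env.observe(); print(s)
for n in ("scene","top","wrist"):
    p,d=imaging.get_image(n); cv2.imwrite(f"pics/{n}0.png",p)
    c=imaging.get_calibration(n); print(n,c)
    import numpy as np; np.savez(f"{n}0.npz",p=p,d=d)
E
```

```text
pics
{'time_s': 0.0, 'q': array([ 5.79073889e+01,  2.18424123e+01,  7.43833236e+01,  1.38344643e-03,
        8.38567806e+01, -1.23351516e+01]), 'qvel': array([-0.01730477,  0.05776325,  0.01060139,  0.05199044,  0.03065433,
        0.11673726]), 'joint_efforts': array([-7.53441827e-05, -4.48471642e+01, -2.31276405e+01, -1.96437172e-04,
        4.81726442e-03, -7.45991343e-06]), 'position': array([0.18577681, 0.51740944, 0.24770684]), 'tool_rot': array([[-9.41131003e-01,  3.38041147e-01, -7.85492875e-04],
       [ 3.38041898e-01,  9.41130287e-01, -1.20735536e-03],
       [ 3.31115345e-04, -1.40180906e-03, -9.99998963e-01]]), 'ft_force': array([ 0.16075099, -0.05320013, -0.70570735]), 'wrist_torque': array([-0.00103029, -0.01986212,  0.0724911 ]), 'grip_width': 0.0852173716555524}
scene {'camera_matrix': array([[395.41794361,   0.        , 273.30264302],
       [  0.        , 395.41794361, 206.25729926],
       [  0.        ,   0.        ,   1.        ]]), 'k1': -0.0950431945739122, 'world_from_camera': array([[ 0.00550596,  0.59105271, -0.80661415,  1.29990287],
       [ 0.99990018,  
[... 601 characters left out ...]
-9.82681602e-01,
         1.31968618e+00],
       [ 0.00000000e+00,  0.00000000e+00,  0.00000000e+00,
         1.00000000e+00]])}
wrist {'camera_matrix': array([[335.59827427,   0.        , 276.37841837],
       [  0.        , 335.59827427, 209.00208745],
       [  0.        ,   0.        ,   1.        ]]), 'k1': -0.014826232694476785, 'world_from_camera': array([[ 3.38142618e-01,  9.04628098e-01,  2.59437032e-01,
         1.19478770e-01],
       [ 9.41094875e-01, -3.25016732e-01, -9.32982325e-02,
         5.41976443e-01],
       [-7.88262906e-05,  2.75702970e-01, -9.61242876e-01,
         3.73031939e-01],
       [ 0.00000000e+00,  0.00000000e+00,  0.00000000e+00,
         1.00000000e+00]])}
```

View pics/scene0.png

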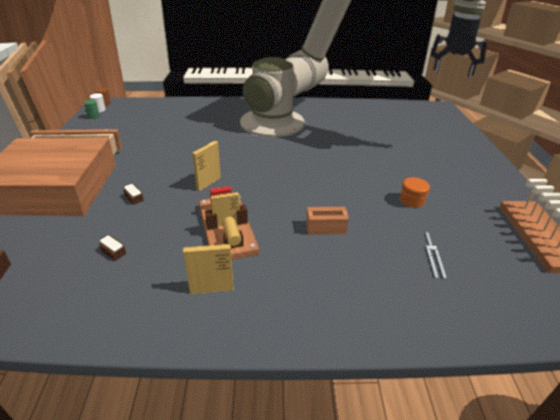

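View pics/top0.png

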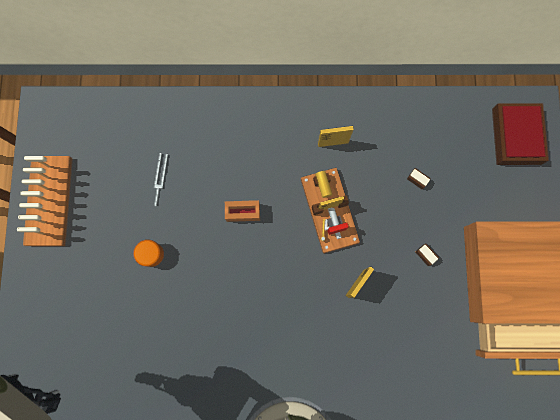

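View pics/wrist0.png

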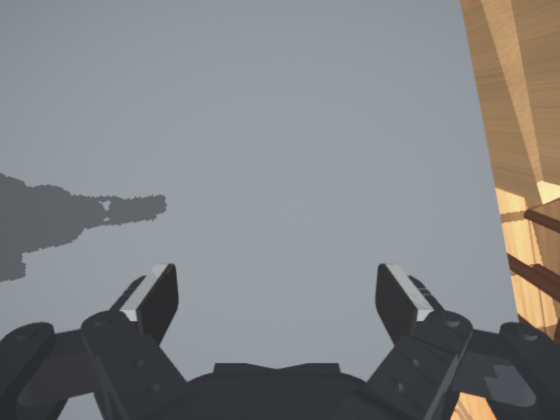

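The scene shows the jig at top pixel about (330,210) with the gauge at (330,202), the rest at (242,211), and two loose decoy plates at (335,137) and (361,283).

```bash
cat > h.py <<'E'
import numpy as np, cv2
from rig import env, imaging
def ray(c,px):
    K=c["camera_matrix"]; u=(np.asarray(px,float)-[K[0,2],K[1,2]])/[K[0,0],K[1,1]]
    x=u.copy()
    for _ in range(10): x=u/(1+c["k1"]*np.sum(x**2,-1,keepdims=True))
    return np.concatenate([x,np.ones(x.shape[:-1]+(1,))],-1)
def onz(c,px,z):
    T=c["world_from_camera"]; r=ray(c,px)@T[:3,:3].T
    return T[:3,3]+r*((z-T[2,3])/r[...,2:3])
def cloud(c,d):
    v,u=np.mgrid[:d.shape[0],:d.shape[1]]
    P=ray(c,np.stack([u,v],-1))*d[...,None]
    return P@c["world_from_camera"][:3,:3].T+c["world_from_camera"][:3,3]
def proj(c,P):
    T=c["world_from_camera"];P=(np.asarray(P)-T[:3,3])@T[:3,:3]
    x=P[...,:2]/P[...,2:]; x=x*(1+c["k1"]*np.sum(x**2,-1,keepdims=True))
    K=c["camera_matrix"]; return x*K[0,0]+[K[0,2],K[1,2]]
E
python3 - <<'E'
from h import *
Z=dict(jig=0,slot=.06,pawl_pivot=.034,gauge=.02,rest=0,trough=.045,paddle=.052,fork=0,damper0=0,jar=0)
for cam in("top","scene"):
    imaging.get_image(cam); c=imaging.get_calibration(cam)
    for n,z in Z.items():
        for r in imaging.pinpoint(cam,n)[:4]:
            print(cam,n,round(r["score"],2),np.round(r["pixel"],1),np.round(onz(c,r["pixel"],z),4))
print(env.observe()["time_s"])
d=np.load("top0.npz"); 
cv2.imwrite("pics/topz.png",cv2.resize(d["p"][110:320,210:410],None,fx=3.5,fy=2.8*1.0,interpolation=cv2.INTER_CUBIC)[:, :])
E
```

```text
top jig 0.87 [330. 213.] [ 0.5873 -0.112   0.    ]
top slot 0.86 [328.6 200.3] [ 0.6096 -0.1036  0.06  ]
top pawl_pivot 0.96 [321.8 240.7] [ 0.509  -0.0868  0.034 ]
top gauge 0.78 [359.9 287.1] [ 0.3918 -0.1836  0.02  ]
top gauge 0.77 [335.2 143.1] [ 0.775  -0.1272  0.02  ]
top gauge 0.71 [328.1 204.5] [ 0.6065 -0.1056  0.02  ]
top rest 0.84 [244.3 210. ] [0.5952 0.1164 0.    ]
top trough 0.77 [238.5 205.8] [0.5979 0.1278 0.045 ]
top paddle 0.61 [152.9 253.1] [0.475  0.3403 0.052 ]
top paddle 0.47 [327.9 205.4] [ 0.5979 -0.1023  0.052 ]
top fork 0.75 [160.8 182.5] [0.6702 0.3422 0.    ]
top damper0 0.83 [418.2 174. ] [ 0.6946 -0.352   0.    ]
top damper0 0.8 [425.9 254.1] [ 0.4781 -0.3619  0.    ]
top damper0 0.65 [328.5 210.1] [ 0.5952 -0.1082  0.    ]
top jar 0.86 [156.6 256.3] [0.4717 0.3439 0.    ]
top jar 0.67 [327.2 202.9] [ 0.6147 -0.105   0.    ]
scene jig 0.83 [225.2 224.6] [ 0.5807 -0.1091  0.    ]
scene jig 0.22 [216.8 193.4] [ 0.4521 -0.1429 -0.    ]
scene jig 0.19 [326.4 228. ] [0.5908 0.1266 0.    ]
scene pawl_pivot 0.75 [236.9 195.6] [ 0.5105 -0.0852  0.034 ]
scene gauge 0.73 [228.6 223.4] [ 0.601  -0.0983  0.02  ]
scene gauge 0.65 [211.6 182.9] [ 0.433  -0.1572  0.02  ]
scene gauge 0.63 [214.5 289.1] [ 0.7978 -0.1082  0.02  ]
scene rest 0.98 [325.1 229.3] [0.5956 0.1231 0.    ]
scene rest 0.23 [217.5 192.6] [ 0.4484 -0.1415  0.    ]
scene rest 0.19 [433.9 254.6] [0.6809 0.353  0.    ]
scene trough 0.87 [326.9 215.6] [0.6021 0.1222 0.045 ]
scene paddle 0.71 [220.6 193.4] [ 0.5279 -0.1218  0.052 ]
scene fork 0.83 [435.4 253.6] [0.6777 0.3575 0.    ]
scene damper0 0.87 [113.6 253.4] [ 0.6829 -0.3414  0.    ]
scene damper0 0.64 [136.3 195.6] [ 0.4644 -0.3513  0.    ]
scene jar 0.63 [409.9 201.7] [0.4826 0.3558 0.    ]
1.25
```

View pics/topz.png

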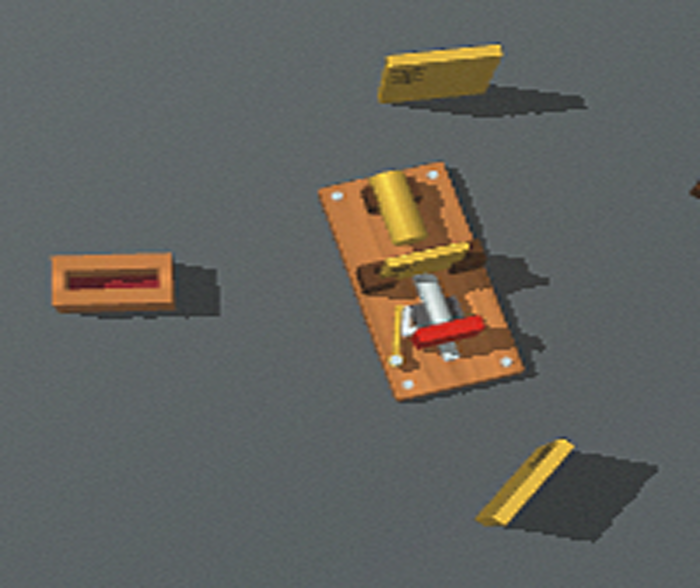

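```bash
python3 - <<'E'
from h import *
c=imaging.get_calibration("top")
pz=np.array([[319,189],[444,163],[523,371],[398,401]])/[3.5,2.8]+[210,110]
Q=onz(c,pz,.02)[:,:2]; print(np.round(Q,4)); f=(Q[0]+Q[1]-Q[2]-Q[3])/2; ctr=Q.mean(0)
yaw=np.arctan2(f[1],f[0]); print("base",ctr,np.degrees(yaw),np.linalg.norm(f), "origin",ctr-.005*np.array([np.cos(yaw),np.sin(yaw)]))
d=np.load("top0.npz"); W=cloud(c,d["d"]); print("table z",np.median(W[300:320,200:300,2]))
def rect(name,box,zl,zh):
    m=(W[...,2]>zl)&(W[...,2]<zh); b=np.zeros_like(m); b[box[1]:box[3],box[0]:box[2]]=1
    P=W[m&b]; 
    if len(P)<5: print(name,len(P));return
    print(name,len(P),"z",np.round(np.percentile(P[:,2],[5,50,95]),4),cv2.minAreaRect((P[:,:2]*1000).astype(np.float32)), np.round(P[:,:2].mean(0),4))
rect("base",(295,160,365,260),.012,.026)
rect("gaugetop",(310,190,350,215),.093,.12)
rect("paddletop",(320,215,355,240),.068,.085)
rect("posts",(305,190,355,220),.054,.066)
rect("rest",(215,190,270,230),.038,.055)
rect("farplate top",(310,120,365,155),.05,.2)
rect("nearplate top",(340,260,380,305),.05,.2)
c2=imaging.get_calibration("scene"); ds=np.load("scene0.npz");W=cloud(c2,ds["d"])
rect("S base",(190,190,265,265),.012,.026)
rect("S gauge top",(205,185,245,215),.09,.12)
rect("S gauge",(205,185,245,220),.064,.12)
rect("S rest",(300,200,355,240),.04,.055)
rect("S paddle",(205,180,235,200),.03,.085)
rect("S far",(180,240,240,300),.01,.2)
rect("S near",(190,140,222,192),.01,.2)
E
```

```text
[[ 0.6795 -0.035 ]
 [ 0.7051 -0.1304]
 [ 0.5061 -0.1854]
 [ 0.4782 -0.0924]]
base [ 0.59224004 -0.11078303] 15.683707144289478 0.2079287179797768 origin [ 0.5874262  -0.11213467]
table z 0.0002519664782195674
base 1864 z [0.0163 0.0206 0.0246] ((594.8014526367188, -109.83064270019531), (211.10076904296875, 100.91478729248047), 16.00921058654785) [ 0.5859 -0.1109]
gaugetop 87 z [0.0953 0.101  0.1047] ((601.072998046875, -107.80597686767578), (9.264644622802734, 59.52336120605469), 17.38349151611328) [ 0.6007 -0.1079]
paddletop 113 z [0.0713 0.0755 0.079 ] ((538.5618286132812, -125.5315933227539), (14.295455932617188, 50.01525115966797), 16.46869659423828) [ 0.5381 -0.1251]
posts 195 z [0.0547 0.0599 0.0646] ((601.0374145507812, -107.39290618896484), (84.5120849609375, 69.4557876586914), 69.62650299072266) [ 0.6043 -0.1047]
rest 448 z [0.0405 0.0451 0.0494] ((588.7755126953125, 120.0213623046875), (46.483856201171875, 86.57941436767578), 1.7603689432144165) [0.5884 0.1206]
farplate top 383 z [0.0554 0.0996 0.1153] ((780.339111328125, -121.86002349853516), (13.681224822998047, 83.804367
[... 611 characters left out ...]
9.34877014160156, 60.43196105957031), 15.500182151794434) [ 0.5901 -0.1067]
S rest 404 z [0.0409 0.043  0.0447] ((590.1359252929688, 125.56892395019531), (50.89640426635742, 88.60787200927734), 1.3636764287948608) [0.5908 0.1251]
S paddle 162 z [0.0609 0.0704 0.0738] ((539.875244140625, -120.36133575439453), (16.947343826293945, 50.09827423095703), 15.967158317565918) [ 0.5433 -0.1202]
S far 2215 z [0.0157 0.0607 0.1092] ((725.7860717773438, -112.77877044677734), (82.7982177734375, 142.45108032226562), 85.55916595458984) [ 0.7732 -0.1142]
S near 972 z [0.0161 0.0676 0.1093] ((462.7376708984375, -162.4335174560547), (181.26312255859375, 65.74263000488281), 8.161338806152344) [ 0.415  -0.1688]
```

```bash
cat >> h.py <<'E'
from scipy.spatial.transform import Rotation as R
def plan(p,yaw_y,s=None):
    """target TCP pos, tool y axis world yaw (deg), tool down"""
    s=s or env.observe(); A=s["tool_rot"]; y=np.radians(yaw_y)
    Y=np.array([np.cos(y),np.sin(y),0]);Z=np.array([0,0,-1.]);B=np.stack([np.cross(Y,Z),Y,Z],1)
    print("t",round(s["time_s"],2),"pos",np.round(s["position"],4),"shift/.3",np.round(A.T@(np.asarray(p)-s["position"])/.3,4),"turn/45",np.round(R.from_matrix(A.T@B).as_rotvec(degrees=True)/45,4))
E
python3 -c "
from h import *
plan([.602,-.105,.25],16)"
```

```text
t 1.25 pos [0.1859 0.5176 0.2483] shift/.3 [-2.0069 -1.4844 -0.0055] turn/45 [-0.      0.      1.2055]
```

Call:
step_arm:
  steps: [1, -1, -0.74, 0, 0, 0, 0.5, 1, -1, -0.74, 0, 0, 0, 0.5, 1, -1, -0.74, 0, 0, 0, 0.5, 1, -1, -0.74, 0, 0, 0, 0.5, 1, -1, -0.74, 0, 0, 0, 0.5, 1, -1, -0.74, 0, 0, 0, 0.5, 1, -1, -0.74, 0, 0, 0, 0.5, 1, -1, -0.74, 0, 0, 0, 0.5, 1, -1, -0.74, 0, 0, 0, 0.5]

```text
time_s: 2.15
position: [0.3948, 0.2051, 0.2483]
tool_rot: [[-0.737, 0.676, 0.0], [0.676, 0.737, -0.0], [-0.001, 0.0, -1.0]]
ft_force: [0.7, 1.8, -0.7]
grip_width: 0.0852
```

```bash
python3 -c "
from h import *
plan([.602,-.105,.25],16)"
```

```text
t 2.15 pos [0.3948 0.2051 0.2483] shift/.3 [-1.2075 -0.2953 -0.0049] turn/45 [3.000e-04 7.000e-04 6.999e-01]
```

Call:
step_arm:
  steps: [1, -1, -0.245, 0, 0, 0, 0.7, 1, -1, -0.245, 0, 0, 0, 0.7, 1, -1, -0.245, 0, 0, 0, 0.7, 1, -1, -0.245, 0, 0, 0, 0.7, 1, -1, -0.245, 0, 0, 0, 0.7, 1, -1, -0.245, 0, 0, 0, 0.7, 1, -1, -0.245, 0, 0, 0, 0.7]

```text
time_s: 2.85
position: [0.5678, -0.0521, 0.2474]
tool_rot: [[-0.277, 0.961, -0.0], [0.961, 0.277, -0.001], [-0.001, -0.0, -1.0]]
ft_force: [-0.4, -0.3, 0.8]
grip_width: 0.0857
```

```bash
python3 -c "
from h import *
plan([.602,-.105,.25],16)"
```

```text
t 2.85 pos [ 0.5678 -0.0521  0.2474] shift/.3 [-0.201   0.0609 -0.0084] turn/45 [-0.0002  0.0007  0.0013]
```

Call:
step_arm:
  steps: [1, -0.2, 0.06, 0, 0, 0, 0, 0.5, -0.2, 0.06, 0, 0, 0, 0, 0.5, -0.2, 0.06, 0, 0, 0, 0]

```text
time_s: 3.15
position: [0.6003, -0.1016, 0.2476]
tool_rot: [[-0.279, 0.96, -0.001], [0.96, 0.279, 0.001], [0.001, -0.001, -1.0]]
ft_force: [-0.2, 0.8, -0.2]
grip_width: 0.0591
```

```bash
python3 - <<'E'
from h import *
print(env.observe()["position"],env.observe()["grip_width"])
c=imaging.get_calibration("wrist")
p,d=imaging.get_image("wrist"); np.savez("w1.npz",p=p,d=d,T=c["world_from_camera"]); cv2.imwrite("pics/w1.png",p)
for n,z in dict(gauge=.02,slot=.06,jig=0,paddle=.052,pawl_pivot=.034).items():
    for r in imaging.pinpoint("wrist",n)[:3]: print(n,round(r["score"],2),np.round(r["pixel"],1),np.round(onz(c,r["pixel"],z),4))
W=cloud(c,d)
def rect(name,zl,zh):
    m=(W[...,2]>zl)&(W[...,2]<zh)&(np.hypot(W[...,0]-.6,W[...,1]+.11)<.14)
    n,l,st,_=cv2.connectedComponentsWithStats(m.astype(np.uint8))
    for i in range(1,n):
        if st[i,4]>150:
            P=W[l==i]; print(name,st[i,:5],"z",np.round(np.percentile(P[:,2],[5,50,95]),4),cv2.minAreaRect((P[:,:2]*1000).astype(np.float32)))
rect("base",.012,.026); rect("top",.095,.106); rect("paddle",.069,.081); rect("posts",.055,.065)
E
```

```text
[ 0.60026293 -0.10164162  0.24761775] 0.059059001932103054
gauge 0.6 [420.4 233.4] [ 0.7711 -0.1129  0.02  ]
gauge 0.58 [276.  182.6] [ 0.5998 -0.1025  0.02  ]
gauge 0.57 [ 91.7 190.2] [ 0.4106 -0.1659  0.02  ]
slot 0.91 [272.2 189.7] [ 0.596  -0.1023  0.06  ]
jig 0.71 [265.8 179.4] [ 0.5888 -0.106   0.    ]
paddle 0.65 [203.4 194.1] [ 0.5327 -0.1271  0.052 ]
pawl_pivot 0.86 [200.6 142.2] [ 0.5156 -0.0813  0.034 ]
base [  170   135   201    92 10836] z [0.0181 0.0196 0.0211] ((593.5963134765625, -104.646728515625), (210.6305694580078, 99.15628051757812), 15.9605712890625)
top [272 167  10  69 667] z [0.0982 0.0995 0.1006] ((600.61572265625, -103.1714859008789), (7.740329742431641, 59.43452453613281), 15.976198196411133)
paddle [197 167  19  53 805] z [0.0715 0.0741 0.0755] ((538.0054321289062, -120.32218170166016), (14.55933666229248, 48.687286376953125), 16.414875030517578)
posts [266 143  23  27 415] z [0.0583 0.0596 0.0608] ((591.4581909179688, -70.5206298828125), (20.352277755737305, 24.293527603149414), 15.87256145477295)
posts [ 302  180   69   22 1362] z [0.0556 0.0582 0.0601] ((655.5364379882812, -86.93571472167969), (65.9157943725586, 21.096603393554688), 16.268232345581055)
posts [266 213  22  24 281] z [0.0578 0.0594 0.0607] ((609.8987426757812, -135.70127868652344), (20.951757431030273, 23.841968536376953), 15.140507698059082)
```

View pics/w1.png

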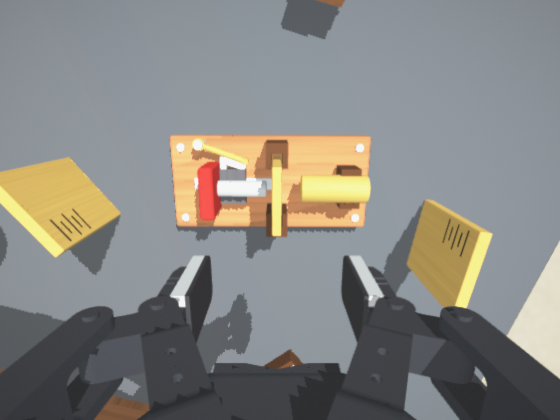

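The wrist view shows the gauge's top edge at column 272–282, rows 167–236, centred between the jaws (column 276), with the paddle at (207,190) and the spring tube at (335,189).

Call:
step_arm:
  steps: [0.47, -0.005, 0, 0.15, 0, 0, 0, 0.47, -0.005, 0, 0.3, 0, 0, 0, 0.47, -0.005, 0, 0.38, 0, 0, 0, 0.47, -0.005, 0, 0.43, 0, 0, 0, 0.47, -0.005, 0, 0.43, 0, 0, 0]

```text
time_s: 3.95
position: [0.5992, -0.1019, 0.1175]
tool_rot: [[-0.28, 0.96, -0.004], [0.96, 0.28, 0.001], [0.002, -0.003, -1.0]]
ft_force: [-0.2, -0.1, 0.1]
grip_width: 0.0403
```

```bash
python3 - <<'E'
from h import *
s=env.observe();print(s["position"],s["grip_width"])
c=imaging.get_calibration("wrist")
p,d=imaging.get_image("wrist"); cv2.imwrite("pics/w2.png",p)
W=cloud(c,d)
m=(W[...,2]>.096)&(W[...,2]<.105)&(np.hypot(W[...,0]-.6,W[...,1]+.103)<.045)
n,l,st,_=cv2.connectedComponentsWithStats(m.astype(np.uint8))
for i in range(1,n):
    if st[i,4]>150:
        P=W[l==i]; r=cv2.minAreaRect((P[:,:2]*1000).astype(np.float32)); print(st[i],r)
plan([.6007,-.1031,.085],16)
E
```

```text
[ 0.59924026 -0.10190595  0.11753049] 0.04028713622869041
[ 270  211   18  117 2000] ((600.4121704101562, -103.06270599365234), (8.0264253616333, 59.71930694580078), 15.99580192565918)
t 4.0 pos [ 0.6    -0.1023  0.1192] shift/.3 [-0.0035  0.0016  0.1139] turn/45 [-0.0012 -0.001   0.0061]
```

View pics/w2.png

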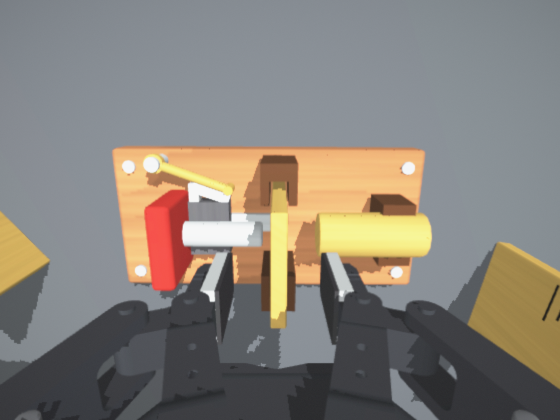

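The gauge's top edge (columns 270–288) sits midway between the pads (222 and 334), so I'll go down and grip.

Call:
step_arm:
  steps: [0.47, -0.003, 0.001, 0.06, 0, 0, 0, 0.47, -0.003, 0.001, 0.112, 0, 0, 0, 0.47, -0.003, 0.001, 0.112, 0, 0, 0, 0, -0.003, 0.001, 0.112, 0, 0, 0, 0, -0.003, 0.001, 0.112, 0, 0, 0, 0, -0.003, 0.001, 0.112, 0, 0, 0, 0, -0.003, 0.001, 0.112, 0, 0, 0, 0, -0.003, 0.001, 0.112, 0, 0, 0, 0, -0.003, 0.001, 0.112, 0, 0, 0]
  grip_force: 40

```text
time_s: 4.9
position: [0.6012, -0.1038, 0.0873]
tool_rot: [[-0.28, 0.96, 0.002], [0.96, 0.28, -0.001], [-0.001, 0.002, -1.0]]
ft_force: [-1.5, -0.6, 5.8]
grip_width: 0.0075
```

Call:
step_arm:
  steps: [0, 0, 0, -0.03, 0, 0, 0, 0, 0, 0, -0.07, 0, 0, 0, 0, 0, 0, -0.12, 0, 0, 0, 0, 0, 0, -0.18, 0, 0, 0, 0, 0, 0, -0.25, 0, 0, 0, 0, 0, 0, -0.33, 0, 0, 0, 0, 0, 0, -0.33, 0, 0, 0]

```text
time_s: 5.6
position: [0.602, -0.104, 0.1886]
tool_rot: [[-0.28, 0.96, 0.007], [0.96, 0.28, -0.002], [-0.004, 0.006, -1.0]]
ft_force: [0.5, 0.2, -2.8]
grip_width: 0.0073
```

```bash
python3 - <<'E'
from h import *
s=env.observe();print(s["position"],s["grip_width"],s["ft_force"])
p,d=imaging.get_image("wrist"); cv2.imwrite("pics/w3.png",p)
plan([.589,.122,.19],1.5)
E
```

```text
[ 0.60203391 -0.10399658  0.18862077] 0.007263764755806558 [ 0.52271149  0.17168716 -2.75219102]
t 5.65 pos [ 0.6013 -0.1037  0.1863] shift/.3 [ 0.7338  0.1713 -0.0134] turn/45 [0.0038 0.0021 0.3278]
```

View pics/w3.png

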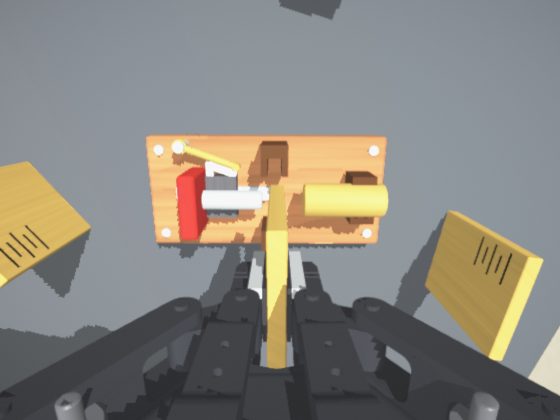

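The gauge is held clear of the slot, hanging upright in the jaws (centre column 277), and the slot at (272,160) is empty. Next I'll look at the rest from beside it.

Call:
step_arm:
  steps: [0, 0.15, 0.03, 0, 0, 0, 0.1, 0, 0.3, 0.06, 0, 0, 0, 0.2, 0, 0.42, 0.09, 0, 0, 0, 0.32, 0, 0.5, 0.105, 0, 0, 0, 0.328, 0, 0.5, 0.105, 0, 0, 0, 0.328]

```text
time_s: 6.15
position: [0.588, 0.0523, 0.1834]
tool_rot: [[-0.03, 1.0, -0.003], [1.0, 0.03, 0.001], [0.001, -0.003, -1.0]]
ft_force: [-0.3, -0.2, -2.2]
grip_width: 0.0073
```

```bash
python3 - <<'E'
from h import *
s=env.observe();print(s["position"],s["grip_width"])
c=imaging.get_calibration("wrist")
p,d=imaging.get_image("wrist"); cv2.imwrite("pics/w4.png",p)
W=cloud(c,d)
for zl,zh in((.039,.05),(.005,.018)):
    m=(W[...,2]>zl)&(W[...,2]<zh)&(np.hypot(W[...,0]-.59,W[...,1]-.122)<.06)
    n,l,st,_=cv2.connectedComponentsWithStats(m.astype(np.uint8))
    for i in range(1,n):
        if st[i,4]>100:
            P=W[l==i]; print(st[i],np.median(P[:,2]),cv2.minAreaRect((P[:,:2]*1000).astype(np.float32)))
for n,z in dict(trough=.045,rest=0).items():
    for r in imaging.pinpoint("wrist",n)[:3]: print(n,round(r["score"],2),np.round(r["pixel"],1),np.round(onz(c,r["pixel"],z),4))
E
```

```text
[0.58801265 0.05225077 0.18339217] 0.007281562185438227
[ 249   48   64  122 5211] 0.04457801170473363 ((588.4625854492188, 124.6512451171875), (46.199588775634766, 88.48062896728516), 1.9295951128005981)
[ 270   67   22   88 1910] 0.010082886148288533 ((588.4948120117188, 124.46739196777344), (18.117786407470703, 70.7387466430664), 1.8121883869171143)
trough 0.7 [278.2 111.7] [0.5865 0.1242 0.045 ]
rest 0.95 [281.3 109.7] [0.5893 0.1262 0.    ]
```

View pics/w4.png

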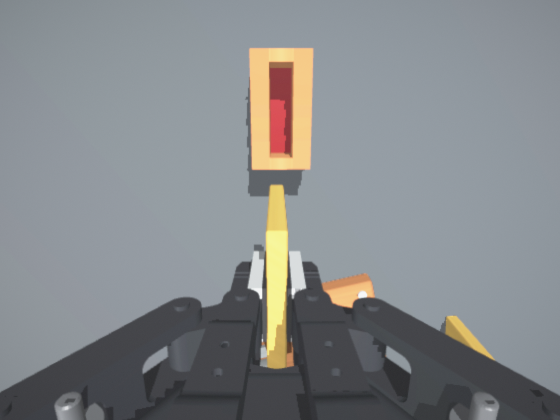

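The rest is at pixel (281,109), with its trough open and empty apart from the red lining. I'll move the gauge above it.

```bash
python3 - <<'E'
from h import *
plan([.5885,.1240,.135],1.85)
E
```

```text
t 6.3 pos [0.5889 0.0486 0.1839] shift/.3 [0.2512 0.0053 0.1628] turn/45 [-0.0018  0.0002 -0.0082]
```

Call:
step_arm:
  steps: [0, 0.1, 0, 0, 0, 0, -0.008, 0, 0.18, 0, 0.02, 0, 0, -0.008, 0, 0.23, 0.003, 0.08, 0, 0, -0.008, 0, 0.251, 0.005, 0.16, 0, 0, -0.008, 0, 0.251, 0.005, 0.16, 0, 0, -0.008, 0, 0.251, 0.005, 0.16, 0, 0, -0.008]

```text
time_s: 6.9
position: [0.589, 0.1234, 0.1368]
tool_rot: [[-0.031, 1.0, -0.001], [1.0, 0.031, -0.0], [-0.0, -0.001, -1.0]]
ft_force: [-0.5, -0.1, -2.1]
grip_width: 0.0077
```

```bash
python3 - <<'E'
from h import *
plan([.5885,.1240,.079],1.85)
p,d=imaging.get_image("wrist"); cv2.imwrite("pics/w5.png",p)
p,d=imaging.get_image("scene"); cv2.imwrite("pics/s5.png",cv2.resize(p[120:270,200:400],None,fx=4,fy=4))
plan([.5885,.1240,.079],1.85)
E
```

```text
t 6.9 pos [0.589  0.1234 0.1368] shift/.3 [ 0.0021 -0.0013  0.1926] turn/45 [-0.0009  0.0003 -0.0014]
t 7.0 pos [0.5894 0.1235 0.1379] shift/.3 [ 0.0019 -0.0034  0.1963] turn/45 [ 0.0025  0.0003 -0.0016]
```

View pics/w5.png

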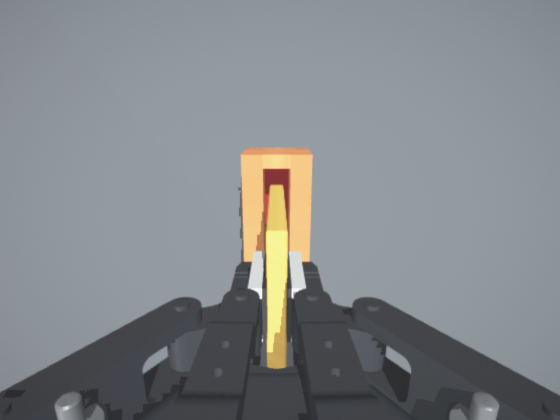

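View pics/s5.png

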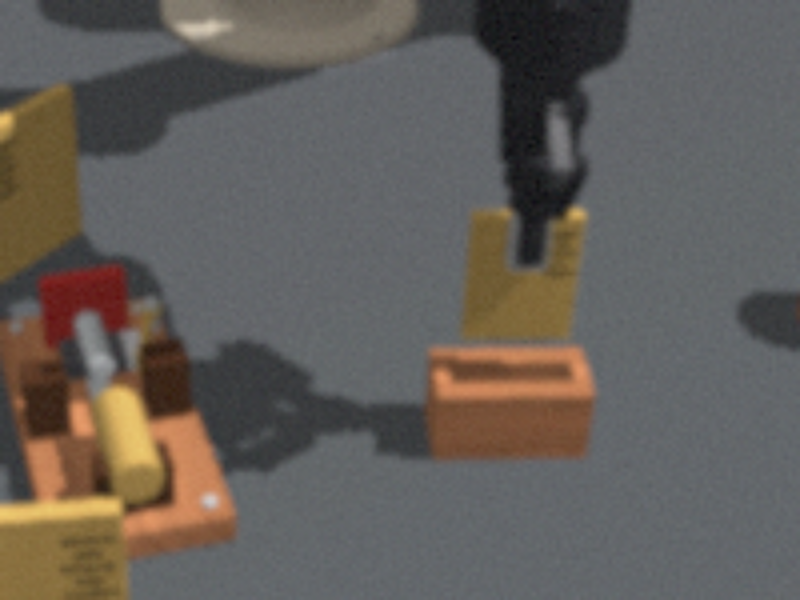

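The gauge is above the trough: in the wrist view it sits at column 277 against the trough at 276. I'll lower it slowly.

Call:
step_arm:
  steps: [0, 0.002, -0.003, 0.05, 0, 0, 0, 0, 0.002, -0.003, 0.1, 0, 0, 0, 0, 0.002, -0.003, 0.14, 0, 0, 0, 0, 0.002, -0.003, 0.17, 0, 0, 0, 0, 0.002, -0.003, 0.19, 0, 0, 0, 0, 0.002, -0.003, 0.195, 0, 0, 0, 0, 0.002, -0.003, 0.195, 0, 0, 0, 0, 0.002, -0.003, 0.195, 0, 0, 0]

```text
time_s: 7.8
position: [0.5881, 0.1251, 0.0787]
tool_rot: [[-0.032, 0.999, 0.001], [0.999, 0.032, -0.0], [-0.0, 0.001, -1.0]]
ft_force: [-0.7, 0.9, -2.8]
grip_width: 0.0072
```

Still −2.8 N (the plate's weight), so it hasn't touched the floor. I'll lower it 2 mm more.

Call:
step_arm:
  steps: [0, 0, 0, 0.004, 0, 0, 0, 0, 0, 0, 0.006, 0, 0, 0, 0, 0, 0, 0.006, 0, 0, 0]

```text
time_s: 8.1
position: [0.5881, 0.1252, 0.0773]
tool_rot: [[-0.032, 0.999, 0.001], [0.999, 0.032, 0.0], [0.0, 0.001, -1.0]]
ft_force: [-1.8, 0.7, 4.6]
grip_width: 0.0071
```

Contact: the force is now +4.6 N. I'll open the jaws and rise.

Call:
step_arm:
  steps: [0.3, 0, 0, 0.006, 0, 0, 0, 0.3, 0, 0, 0.006, 0, 0, 0, 0.4, 0, 0, 0.006, 0, 0, 0, 0.4, 0, 0, -0.05, 0, 0, 0, 0.4, 0, 0, -0.15, 0, 0, 0, 0.4, 0, 0, -0.3, 0, 0, 0, 0.4, 0, 0, -0.45, 0, 0, 0, 0.4, 0, 0, -0.45, 0, 0, 0]

```text
time_s: 8.9
position: [0.5898, 0.1252, 0.2178]
tool_rot: [[-0.032, 0.999, 0.012], [0.999, 0.032, 0.0], [-0.0, 0.012, -1.0]]
ft_force: [0.6, 0.5, -1.1]
grip_width: 0.0341
```

```bash
python3 - <<'E'
from h import *
s=env.observe();print(s["position"],s["grip_width"])
c=imaging.get_calibration("wrist")
p,d=imaging.get_image("wrist"); cv2.imwrite("pics/w6.png",p)
W=cloud(c,d); m=(W[...,2]>.06)&(np.hypot(W[...,0]-.588,W[...,1]-.1246)<.06)&(W[...,2]<.12)
P=W[m]; print(len(P),np.percentile(P[:,2],[5,50,98]),cv2.minAreaRect((P[P[:,2]>.084][:,:2]*1000).astype(np.float32)))
p,d=imaging.get_image("scene"); cv2.imwrite("pics/s6.png",cv2.resize(p[150:270,190:390],None,fx=4,fy=4))
plan([.5,-.137,.2],-74)
E
```

```text
[0.58981018 0.12516233 0.21782015] 0.03406919934988641
793 [0.07907623 0.08941109 0.09090208] ((587.5621948242188, 126.28572082519531), (7.711750507354736, 58.79485321044922), 1.8612605333328247)
t 9.0 pos [0.5878 0.125  0.2119] shift/.3 [-0.8636 -0.3208  0.0392] turn/45 [ 1.7000e-03 -1.2000e-03  1.6854e+00]
```

View pics/w6.png

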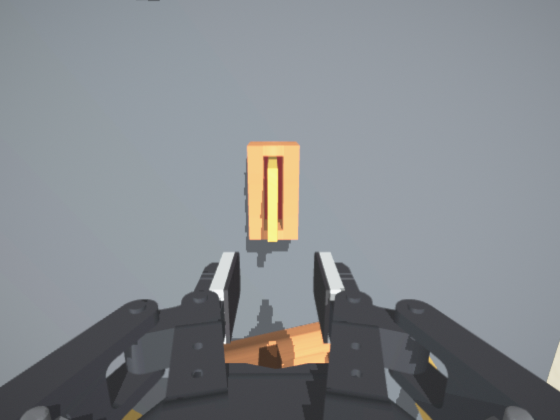

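View pics/s6.png

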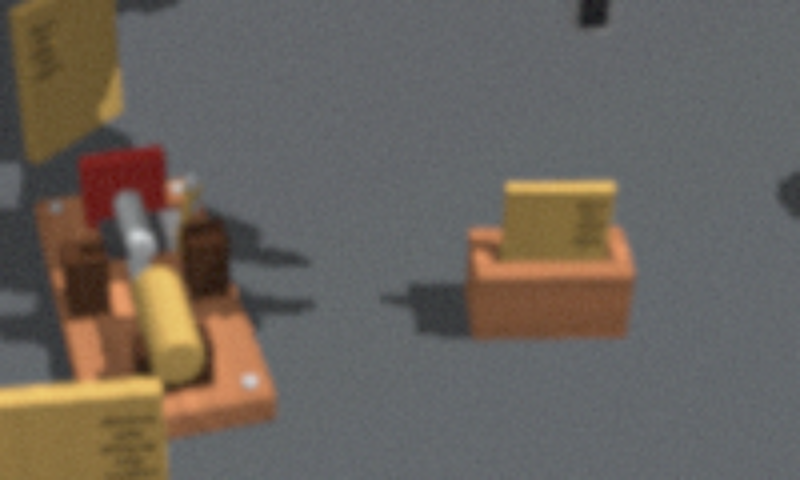

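The gauge stands in the trough: wrist view (272,200), top measured at 90 mm, yaw matching the rest. Next I'll shut the jaws and move in front of the paddle.

Call:
step_arm:
  steps: [0, -0.15, -0.05, 0, 0, 0, 0.15, 0, -0.3, -0.1, 0, 0, 0, 0.3, 0, -0.45, -0.16, 0, 0, 0, 0.45, 0, -0.6, -0.22, 0, 0, 0, 0.6, 0, -0.75, -0.28, 0, 0, 0, 0.8, 0, -0.85, -0.32, 0, 0, 0, 1, 0, -0.85, -0.32, 0, 0, 0, 1, 0, -0.85, -0.32, 0, 0, 0, 1]

```text
time_s: 9.8
position: [0.4995, -0.133, 0.2101]
tool_rot: [[0.684, 0.729, -0.002], [0.729, -0.684, 0.002], [-0.0, -0.003, -1.0]]
ft_force: [-0.4, 0.6, 0.0]
grip_width: 0.0001
```

```bash
python3 - <<'E'
from h import *
plan([.5013,-.1311,.16],-74)
E
```

```text
t 9.8 pos [ 0.4995 -0.133   0.2101] shift/.3 [0.0088 0.0005 0.167 ] turn/45 [-0.0033  0.0015  0.685 ]
```

Call:
step_arm:
  steps: [0, 0.009, 0, 0, 0, 0, 0.19, 0, 0.009, 0, 0, 0, 0, 0.38, 0, 0.009, 0, 0.08, 0, 0, 0.57, 0, 0.009, 0, 0.167, 0, 0, 0.685, 0, 0.009, 0, 0.167, 0, 0, 0.685, 0, 0.009, 0, 0.167, 0, 0, 0.685]

```text
time_s: 10.4
position: [0.5022, -0.13, 0.1614]
tool_rot: [[0.96, 0.281, -0.001], [0.281, -0.96, 0.001], [-0.001, -0.001, -1.0]]
ft_force: [0.3, 0.2, 0.5]
grip_width: -0.0001
```

```bash
python3 - <<'E'
from h import *
plan([.5013,-.1311,.062],-74)
c=imaging.get_calibration("wrist")
p,d=imaging.get_image("wrist"); cv2.imwrite("pics/w7.png",p)
W=cloud(c,d); m=(W[...,2]>.069)&(W[...,2]<.081)&(np.hypot(W[...,0]-.538,W[...,1]+.12)<.05)
P=W[m]; print(len(P),np.median(P[:,2]),cv2.minAreaRect((P[:,:2]*1000).astype(np.float32)))
plan([.5013,-.1311,.062],-74)
E
```

```text
t 10.4 pos [ 0.5022 -0.13    0.1614] shift/.3 [-0.0035  0.0029  0.3312] turn/45 [-0.0011  0.0008  0.0065]
1684 0.07432170538451897 ((537.8160400390625, -121.21881103515625), (14.047928810119629, 49.60779571533203), 16.262224197387695)
t 10.45 pos [ 0.5024 -0.1304  0.1621] shift/.3 [-0.0045  0.001   0.3335] turn/45 [ 0.0006 -0.0008  0.0056]
```

View pics/w7.png

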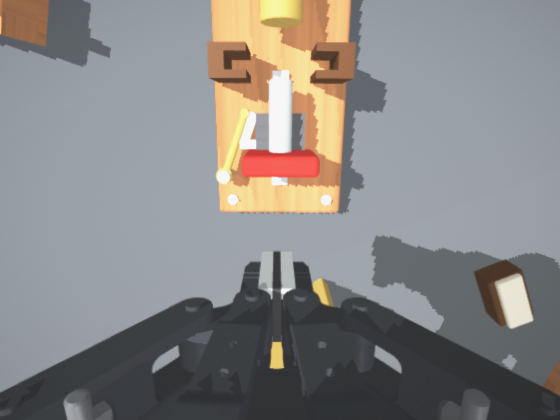

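The closed jaws (column 277) are lined up in front of the paddle (rows 150–177, centre column 281), with bare base between them. The pawl at (232,150) is well to the side. I'll descend.

Call:
step_arm:
  steps: [0, -0.004, 0.004, 0.12, 0, 0, 0.006, 0, -0.004, 0.004, 0.22, 0, 0, 0.006, 0, -0.004, 0.004, 0.3, 0, 0, 0.006, 0, -0.004, 0.004, 0.333, 0, 0, 0.006, 0, -0.004, 0.004, 0.333, 0, 0, 0.006, 0, -0.004, 0.004, 0.333, 0, 0, 0.006]

```text
time_s: 11.05
position: [0.5018, -0.1327, 0.0627]
tool_rot: [[0.962, 0.272, 0.002], [0.272, -0.962, -0.001], [0.002, 0.002, -1.0]]
ft_force: [0.1, -0.0, 0.2]
grip_width: 0.0003
```

Call:
step_arm:
  steps: [0, 0.03, 0, 0, 0, 0, 0, 0, 0.05, 0, 0, 0, 0, 0, 0, 0.06, 0, 0, 0, 0, 0, 0, 0.07, 0, 0, 0, 0, 0, 0, 0.08, 0, 0, 0, 0, 0, 0, 0.09, 0, 0, 0, 0, 0, 0, 0.1, 0, 0, 0, 0, 0, 0, 0.1, 0, 0, 0, 0, 0]

```text
time_s: 11.85
position: [0.5289, -0.1245, 0.0617]
tool_rot: [[0.962, 0.272, -0.003], [0.272, -0.962, -0.0], [-0.003, -0.0, -1.0]]
ft_force: [-7.9, -2.8, 6.1]
grip_width: 0.0001
```

Contact, 8.4 N. I'll keep pushing.

Call:
step_arm:
  steps: [0, 0.01, 0, 0, 0, 0, 0, 0, 0.02, 0, 0, 0, 0, 0, 0, 0.03, 0, 0, 0, 0, 0, 0, 0.04, 0, 0, 0, 0, 0, 0, 0.05, 0, 0, 0, 0, 0, 0, 0.06, 0, 0, 0, 0, 0, 0, 0.07, 0, 0, 0, 0, 0, 0, 0.08, 0, 0, 0, 0, 0, 0, 0.08, 0, 0, 0, 0, 0]

```text
time_s: 12.75
position: [0.5515, -0.118, 0.0617]
tool_rot: [[0.962, 0.272, -0.004], [0.272, -0.962, -0.0], [-0.004, -0.001, -1.0]]
ft_force: [-10.9, -3.7, 8.3]
grip_width: -0.0001
```

```bash
python3 - <<'E'
from h import *
s=env.observe();print(s["position"],s["ft_force"])
c=imaging.get_calibration("wrist")
p,d=imaging.get_image("wrist"); cv2.imwrite("pics/w8.png",p)
W=cloud(c,d); v=(d>0)
e=np.array([.961,.2756]);o=np.array([.5888,-.1060])
J=(W[...,:2]-o)@np.array([[.961,-.2756],[.2756,.961]])
m=v&(W[...,2]>.07)&(W[...,2]<.08)&(abs(J[...,1])<.03)&(J[...,0]>-.07)&(J[...,0]<.02)&(p[...,2]>1.8*p[...,1])&(p[...,2]>60)
print(m.sum(),np.percentile(J[m][:,0],[2,50,98]) if m.any() else None)
E
```

```text
[ 0.55145105 -0.11801832  0.06170902] [-10.93116321  -3.70469762   8.25775719]
4800 [-0.02708104 -0.01960621 -0.01411318]
```

View pics/w8.png

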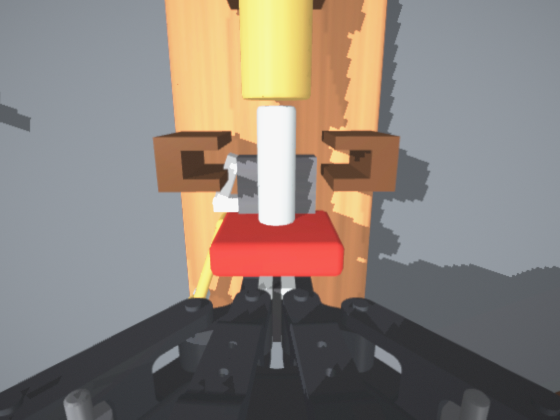

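The red paddle (rows 213–272) is at about 32 mm of travel. I'll push the last 8 mm onto the stop.

Call:
step_arm:
  steps: [0, 0.01, 0, 0, 0, 0, 0, 0, 0.018, 0, 0, 0, 0, 0, 0, 0.024, 0, 0, 0, 0, 0, 0, 0.028, 0, 0, 0, 0, 0, 0, 0.03, 0, 0, 0, 0, 0, 0, 0.03, 0, 0, 0, 0, 0]

```text
time_s: 13.4
position: [0.5595, -0.1157, 0.0617]
tool_rot: [[0.962, 0.272, -0.006], [0.272, -0.962, -0.0], [-0.006, -0.001, -1.0]]
ft_force: [-14.1, -4.8, 9.8]
grip_width: 0.0001
```

Call:
step_arm:
  steps: [0, 0.003, 0, 0, 0, 0, 0, 0, 0.003, 0, 0, 0, 0, 0, 0, 0.006, 0, 0, 0, 0, 0, 0, 0.006, 0, 0, 0, 0, 0]

```text
time_s: 13.8
position: [0.5596, -0.1156, 0.0618]
tool_rot: [[0.962, 0.272, -0.01], [0.272, -0.962, -0.001], [-0.01, -0.002, -1.0]]
ft_force: [-22.2, -8.8, 15.6]
grip_width: 0.0002
```

The force rises to 24 N with no further motion, so it is on the hard stop. Next come the final checks while holding.

```bash
python3 - <<'E'
from h import *
c=imaging.get_calibration("wrist")
p,d=imaging.get_image("wrist"); cv2.imwrite("pics/w9.png",p)
W=cloud(c,d)
o=np.array([.5888,-.1060])
J=(W[...,:2]-o)@np.array([[.961,-.2756],[.2756,.961]])
m=(d>0)&(W[...,2]>.07)&(W[...,2]<.08)&(abs(J[...,1])<.03)&(J[...,0]>-.07)&(J[...,0]<.02)&(p[...,2]>1.8*p[...,1])&(p[...,2]>60)
print(m.sum(),np.percentile(J[m][:,0],[2,50,98]))
p,d=imaging.get_image("scene"); cv2.imwrite("pics/s9.png",p); p0=np.load("scene0.npz")["p"]
t,_=imaging.get_image("top"); cv2.imwrite("pics/t9.png",t)
s=env.observe();print(s["time_s"],s["position"],s["ft_force"])
E
```

```text
4770 [-0.01854311 -0.01111931 -0.0056756 ]
13.95 [ 0.55959524 -0.11562802  0.06174443] [-21.83186218  -7.68891507  14.48919054]
```

View pics/w9.png

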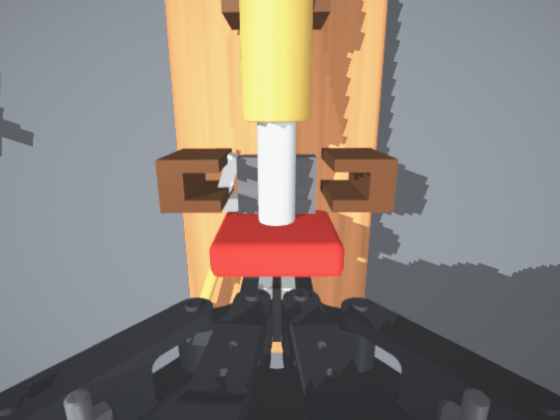

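View pics/s9.png

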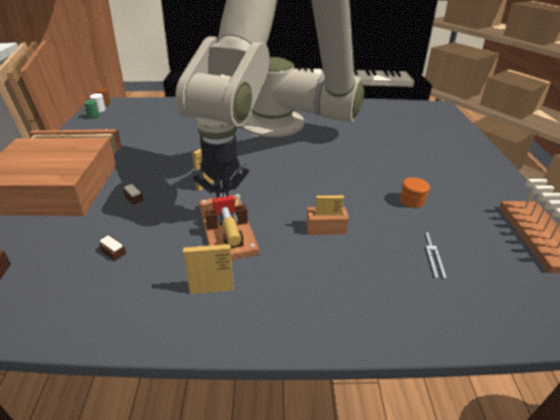

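View pics/t9.png

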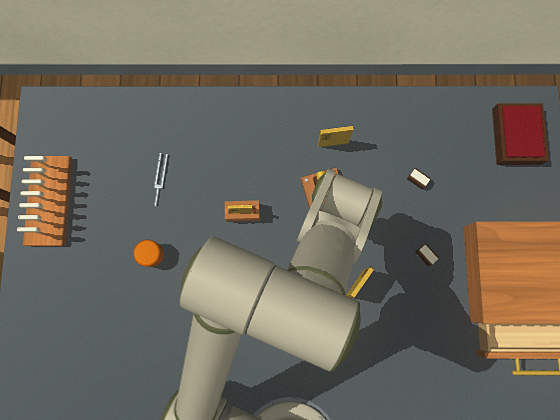

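The paddle's front is at jig x of about −19 mm (roughly 40 mm of travel). The gauge stands in the rest at top pixel (242,209), and the fork, jar, dampers and spare plates haven't moved. I'm handing it in while holding the paddle.

```bash
python3 -c "
from rig import close_job
print(close_job())"
```

```text
the job is handed in; nothing more can be done
None
```

The gauge plate is out of the jig and standing in the oak rest, and the arm is still holding the red paddle pressed home against its stop. I handed the job in at about 14 s of the 48 s allowed.

- **Gauge:** I lifted it straight up out of the slot and lowered it into the trough. After release its top measured 90 mm above the slate, with its angle matching the rest.
- **Paddle:** I pushed it with the closed fingertips. The wrist camera put it about 40 mm back, and about 32 mm before the final push, so it is past the click and in the home range. On the last push the force rose from about 15 N to about 24 N with no further movement, which I take as the hard stop. I inferred the click from the travel; I did not see or feel it directly.
- **Push force:** While pushing there was also an upward force on the tool, up to about 15 N. Total force stayed below 30 N in every reading.
- **Other things:** In the last pictures the fork, both damper blocks, the jar and the two larger plates looked unmoved. I compared these by eye, not by measurement.
- **Disagreement:** The top and scene cameras differed by about 5 mm sideways on where things were, so I relied on the wrist camera for the grasp, the placing and the push.

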